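# Sort inspected pinion shafts into bins by sleeve colour

### The arm

A 6-joint arm with a two-finger parallel gripper is mounted at the origin on the work surface. World frame = base frame: x ahead of the robot, y to its left, z up, the work surface at z = 0. Lengths are in m, angles in rad, forces in N, time in s.
With the tool pointing down it reaches from about 0.35 to 0.85 m from the base axis. Payload 8.1 kg.
Tool frame: the origin (TCP) lies midway between the tips of the shut fingers; the grasp point (between the pads) lies 19 mm behind it; z points along the fingers, y is the line along which they close (so a half turn about z gives the same grasp; the last joint's range is limited). The gripper opens to 93 mm and grips with 3 to 60 N. Pads are 15 mm wide; open, the fingers measure 128 mm over their backs; the gripper's body (75 mm by 188 mm) begins 65 mm behind the grasp point.
Start: joints at [-1.206, 0.13, 1.488, -0, 1.523, -0.085], TCP at [0.261, -0.54, 0.219] pointing down, gripper open.
Joint ranges: [-2.96, 2.96], [-0.89, 2.26], [0.02, 2.5], [-1.34, 4.48], [0, 2.73], [-2.66, 2.66]. Speed limits (rad/s): [2.39, 2.39, 2.79, 3.14, 3.14, 3.14].

### API

Orientations are given as a unit quaternion [w, x, y, z].
In Python, from plant import arm gives the robot as it stands.
- The arm moves only by the shell command python3 -m creep 'ROWS' [OPENING] [FORCE]. ROWS is a JSON object of lists of equal length, an entry for each row: "linear": the shift along the tool's x, y, z normalised to -1 to 1, where 1 is 15 cm, a list of three; "turn": the turn, a rotation vector about the tool's x, y, z normalised to -1 to 1, where 1 is pi/2 rad, a list of three. A call has 1 to 8 rows; each row is the pose to reach, as a shift and turn from the pose commanded when the call began, along the tool's axes at that moment; what a row does not reach only later rows make up. A row lasts 1/12 s, in which the tool goes at most 41.7 mm and 7.16 degrees, less where a joint would pass 70% of its speed; a pose out of reach is approached as far as the arm can. A call with a number of a shift or a turn outside -1 to 1 is refused whole. A call with a gripper value outside its range is refused whole. OPENING is the opening, from -1 (shut) to 1 (fully open), set as the call begins (- or left out, the last holds). The fingers move at their own pace and stop on an object; FORCE is the grip in N (left out, the last holds). Time passes only in rows, so rows that repeat a pose let the fingers close. It gives the time, the measured TCP pose, the force, the opening and the grip force at its end, in the units of the state.
- arm.state(): the state, without advancing time (a new reading comes with each control period).
- arm.get_image(name): name is "scene" or "top" or "wrist"; returns (picture, depth): 400x640x3 uint8, red, green, blue; 400x640 float32, m along the optical axis (not along the pixel's ray), 0 where there is no reading.
- arm.get_calibration(name): a dict with "vfov" (degrees; the focal length in pixels is half the picture's height over the tangent of half this angle, whatever the lens; pixels are square), "cx", "cy" (the principal point, pixels), "T" (4x4, takes a point from camera to world coordinates). Camera axes: x right, y down, z forward; pixel columns grow to the right and rows downward; lengths in m; the calibration is good to about 2 mm. A picture is of the moment at which its call begins: read the wrist's pose just before it. get_calibration takes no time and is no camera call; for the wrist camera it gives the pose at the moment of the call.
- arm.hand_in(): hands the job in; it is judged then, once.
The state is a dict: "t": time; "joint_pos": joint angles; "dq": joint speeds; "joint_torque": joint torques, N m; "ee_pos": TCP position; "tool_rot": TCP orientation; "ft_force": force on the tool from outside, world axes, zero at the start; "moment": the same for the moment, N m; "opening": opening from 0.0 (shut) to 1.0 (fully open); "grip_force": force on a finger pad.
Only numpy, scipy, OpenCV 4.12 (cv2) and the standard library are available. Lean on these libraries where they do the work, as an engineer would, in place of code of your own. Each camera call takes 0.05 s, during which the arm holds its last target. There are 200 camera calls.

### The job

Put all four pinion shafts - three leaning in the rack under the light bar, one on the open bench - into the bins of their sleeve's colour: red in red, yellow in yellow, both green ones in green, each lying flat on the bottom of its bin, the two green ones side by side and not on top of each other. They are precision parts: set them down, do not drop or throw them. Do not knock the light bar or the magnifier lamp, and leave the other things on the bench where they are.

Things in the scene. Friction and masses are not known exactly. Their poses are not given: they have to be found in the camera images.
- shaft_red: pinion shaft, 156 mm long, 0.25 to 0.5 kg, steel, with a red square sleeve (70 x 34 x 34 mm, grip here) round its middle and red end caps; steel parts up to 33 mm across. Origin: centre of sleeve; x along the shaft. Leans in one of the rack's places: x points up the slope, z square away from the sloping floor, centre 17 mm above that floor.
- shaft_yellow: pinion shaft, 156 mm long, 0.25 to 0.5 kg, steel, with a yellow square sleeve (70 x 34 x 34 mm, grip here) round its middle and yellow end caps; steel parts up to 33 mm across. Origin: centre of sleeve; x along the shaft. Leans in one of the rack's places: x points up the slope, z square away from the sloping floor, centre 17 mm above that floor.
- shaft_green1: pinion shaft, 156 mm long, 0.25 to 0.5 kg, steel, with a green square sleeve (70 x 34 x 34 mm, grip here) round its middle and green end caps; steel parts up to 33 mm across. Origin: centre of sleeve; x along the shaft. Leans in one of the rack's places: x points up the slope, z square away from the sloping floor, centre 17 mm above that floor.
- shaft_green2: pinion shaft, 156 mm long, 0.25 to 0.5 kg, steel, with a green square sleeve (70 x 34 x 34 mm, grip here) round its middle and green end caps; steel parts up to 33 mm across. Origin: centre of sleeve; x along the shaft. Lies on the open bench, z up, centre 17 mm above it.
- bin_red: red open bin fixed to the bench, 195 (its x) x 160 (its y) mm outside, 45 mm high, walls and floor 5 mm thick (inside 185 x 150 mm). Origin at the centre of its underside, z up.
- bin_yellow: yellow open bin fixed to the bench, 195 (its x) x 160 (its y) mm outside, 45 mm high, walls and floor 5 mm thick (inside 185 x 150 mm). Origin at the centre of its underside, z up.
- bin_green: green open bin fixed to the bench, 195 (its x) x 160 (its y) mm outside, 45 mm high, walls and floor 5 mm thick (inside 185 x 150 mm). Origin at the centre of its underside, z up.
- rack: fixed white rack, 290 mm wide (its y), origin on the bench under its middle. Its floor rises at 30 degrees along +x, with 3 places: shaft centres at x -8, y -90/0/90, z 75 mm. A stop lip along the low front edge is 18 mm high above the floor; guides 14 mm high, 39 mm apart flank each shaft's ends, not the sleeve. Rear posts at x 100, y +-140 mm, 235 mm high.
- light_bar: aluminium light bar fixed over the rack's places; same origin and axes as the rack. It spans x -5 to 35, y -135 to 135, z 208 to 233 mm, on two arms at y +-140 (x -7 to 112 mm) from the rear posts. It bars a vertical gripper: come in square to the slope from the robot's side.
- magnifier: white magnifier lamp fixed to the bench. Origin on the bench under the centre of its round lens head (82 mm radius, from z 325 to 356 mm). Its base (58 mm radius) and post (400 mm high) stand at x 200, y -70 mm; an arm rising to z 450 mm joins post and head.
- oil_bottle: orange bottle, 56 mm across, 170 mm high, loose; origin at its underside, z up.
- gear: steel gear lying flat, loose, 110 mm across, 30 mm high; origin at its underside, z up.
- bearing: steel bearing ring lying flat, loose, 60 mm across, 26 mm high; origin at its underside, z up.
- case: blue instrument case lying flat, loose, 180 (x) x 85 (y) x 26 mm; origin at its underside.
- screwdriver: screwdriver with an orange handle lying beyond the bottle, loose, about 170 mm long along its x; origin about the middle of its length.
- dish: small steel cup, loose, 80 mm across, 50 mm high; origin at its underside, z up.
Things that resemble listed ones, but are neither listed nor needed, are in the scene too. Leave any white look-alike of the shaft_red alone. Leave any white look-alike of the shaft_green2 alone.

How it is judged:
At the end, for the whole second after the job is handed in: Each shaft lies in the bin of its colour: the centre of its sleeve inside the bin's walls and 10 to 32 mm above the bin's underside (it lies on the bin's floor, not on another shaft), its axis within 0.15 rad of level, and at rest (below 0.03 m/s) (x of shaft_red in the frame of bin_red between -0.09 and 0.09 m and y of shaft_red in the frame of bin_red between -0.075 and 0.075 m and z of shaft_red in the frame of bin_red between 0.01 and 0.032 m and angle between shaft_red's own x axis and vertical between 1.42 and 1.72 rad and linear speed of each of shaft_red, shaft_yellow, shaft_green1, shaft_green2 below 0.03 m/s and x of shaft_yellow in the frame of bin_yellow between -0.09 and 0.09 m and y of shaft_yellow in the frame of bin_yellow between -0.075 and 0.075 m and z of shaft_yellow in the frame of bin_yellow between 0.01 and 0.032 m and angle between shaft_yellow's own x axis and vertical between 1.42 and 1.72 rad and x of shaft_green1 in the frame of bin_green between -0.09 and 0.09 m and y of shaft_green1 in the frame of bin_green between -0.075 and 0.075 m and z of shaft_green1 in the frame of bin_green between 0.01 and 0.032 m and angle between shaft_green1's own x axis and vertical between 1.42 and 1.72 rad and x of shaft_green2 in the frame of bin_green between -0.09 and 0.09 m and y of shaft_green2 in the frame of bin_green between -0.075 and 0.075 m and z of shaft_green2 in the frame of bin_green between 0.01 and 0.032 m and angle between shaft_green2's own x axis and vertical between 1.42 and 1.72 rad); the robot touches nothing.
It fails at once if a bystander (bottle, gear, bearing ring, case, screwdriver, cup) is pushed more than 30 mm from its place (distance of any of oil_bottle, gear, bearing, case, screwdriver, dish from where it was at the start of the episode above 0.03 m).
It fails at once if the bottle or the cup is tipped more than 0.5 rad (angle between any of oil_bottle, dish's own z axis and vertical above 0.5 rad).
It fails at once if a shaft is dropped or thrown: it moves faster than 0.8 m/s (a fall of about 33 mm) while the fingers do not touch it ((contact force between shaft_red and the fingers below 0.05 N and linear speed of shaft_red above 0.8 m/s) or (contact force between shaft_yellow and the fingers below 0.05 N and linear speed of shaft_yellow above 0.8 m/s) or (contact force between shaft_green1 and the fingers below 0.05 N and linear speed of shaft_green1 above 0.8 m/s) or (contact force between shaft_green2 and the fingers below 0.05 N and linear speed of shaft_green2 above 0.8 m/s)).
It fails at once if the light bar or the magnifier is knocked with more than 10 N (contact force between anything else and light_bar above 10 N or contact force between anything else and magnifier above 10 N).
It also fails if it takes over 72 s, if anything falls off the work surface, if the arm or the gripper's body presses on something with over 40 N, if the wrist force passes 120 N, or if a joint passes its speed limit or range.

## Working session

There is one attempt and no reset: what is moved stays moved. The work goes in short steps, Python scripts to look and compute and a shell command to move; the robot and the scene stay as the last step left them, time stands still between calls to the robot, and variables do not carry over. Pictures are saved under pics/ and viewed, at most 10 in all, crops included, and the job is handed in when it is done.

```bash
mkdir -p pics; ls
cat > h.py <<'E'
import numpy as np, cv2
from plant import arm
from scipy.spatial.transform import Rotation as R
def K(c):
    f=200/np.tan(np.radians(c["vfov"])/2); return f,c["cx"],c["cy"]
def grab(n,fn):
    c=arm.get_calibration(n); p,d=arm.get_image(n); cv2.imwrite(f"pics/{fn}.png",p[:,:,::-1]); np.savez(f"pics/{fn}.npz",p=p,d=d,T=c["T"],v=[c["vfov"],c["cx"],c["cy"]]); return p,d,c
def load(fn):
    z=np.load(f"pics/{fn}.npz"); v=z["v"]; return z["p"],z["d"],dict(T=z["T"],vfov=v[0],cx=v[1],cy=v[2])
def ray(c,u,v):
    f,cx,cy=K(c); T=np.array(c["T"]); return T[:3,3],T[:3,:3]@np.array([(u-cx)/f,(v-cy)/f,1])
def onplane(c,u,v,z):
    o,r=ray(c,u,v); return o+r*(z-o[2])/r[2]
def bydepth(c,u,v,d):
    o,r=ray(c,u,v); return o+r*d
def cloud(d,c):
    v,u=np.mgrid[:400,:640]; f,cx,cy=K(c); T=np.array(c["T"])
    P=np.stack([(u-cx)/f*d,(v-cy)/f*d,d],-1); return P@T[:3,:3].T+T[:3,3]
def delta(target_p,target_R):
    "shift/turn in tool axes, units of moves"
    s=arm.state(); R0=R.from_quat(np.roll(s["tool_rot"],-1)); 
    print("lin",np.round(R0.inv().apply(np.array(target_p)-s["ee_pos"])/.15,3),"turn",np.round((R0.inv()*target_R).as_rotvec()/(np.pi/2),3))
E
python3 - <<'E'
from h import *
for n in ("scene","top"):
    p,d,c=grab(n,n+"0"); print(n,c,(d>0).mean())
print(arm.state())
E
```

```text
pics
scene {'vfov': 45.90301645519231, 'cx': 318.40189136921555, 'cy': 195.26869464978515, 'T': array([[-0.29610774,  0.72972848, -0.61629259,  1.32318838],
       [ 0.95513542,  0.23030185, -0.18621865,  0.20652652],
       [ 0.00604427, -0.64378367, -0.76518368,  1.18610838],
       [ 0.        ,  0.        ,  0.        ,  1.        ]])} 0.995765625
top {'vfov': 47.46716604114414, 'cx': 323.09593609402776, 'cy': 200.9503542236036, 'T': array([[ 0.01312059, -0.98693758,  0.16056793,  0.22258955],
       [-0.99986644, -0.01138478,  0.01172575, -0.07589413],
       [-0.00974455, -0.16070034, -0.98695514,  1.56748526],
       [ 0.        ,  0.        ,  0.        ,  1.        ]])} 0.99598046875
{'t': 0.1, 'joint_pos': array([-1.20638220e+00,  1.31093335e-01,  1.48913126e+00, -2.24683052e-05,
        1.52302477e+00, -8.54000944e-02]), 'dq': array([-0.00121347, -0.001245  , -0.00181722,  0.00034817,  0.00130978,
       -0.00092388]), 'joint_torque': array([ 6.43790190e-04, -5.61343002e+01, -4.93097341e+01,  7.71280308e-02,
        2.91579642e-02, -4.45497437e-05]), 'ee_pos': array([ 0.26070999, -0.53983528,  0.21770925]), 'tool_rot': array([-8.18746885e-04,  9.74814370e-01,  2.23016270e-01, -1.26298720e-04]), 'ft_force': array([-0.00206922,  0.46247733, -0.40586302]), 'moment': array([-0.00523656,  0.02438114,  0.02098438]), 'grip_force': 0.0, 'opening': 1.0007181526958782}
```

View pics/scene0.png

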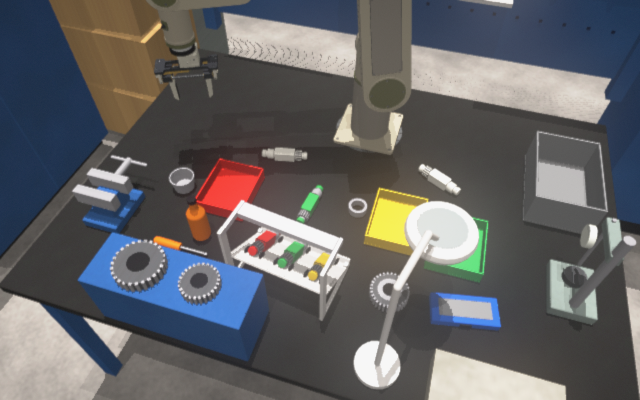

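View pics/top0.png

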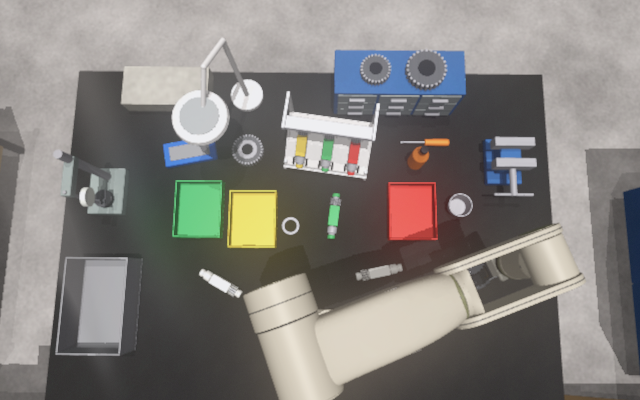

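The top view shows the green shaft on the bench at (334,216). In the rack are yellow (300,148), green (327,153) and red (353,155), with the light bar at about (330,125). The bins are green (197,209), yellow (252,219) and red (413,211). White look-alikes lie at (220,283) and (379,271). The magnifier head (200,117) is beyond the green bin.

```bash
cat > m.py <<'E'
from h import *
rng={"red":((0,8),(172,180)),"yellow":((18,34),),"green":((45,80),)}
def mask(p,col):
    h=cv2.cvtColor(p,cv2.COLOR_RGB2HSV); m=np.zeros(h.shape[:2],np.uint8)
    for a,b in rng[col]: m|=cv2.inRange(h,(a,110,50),(b,255,255))
    return m
def comps(p,d,c,col,amin=25):
    m=mask(p,col); P=cloud(d,c); n,l,s,ce=cv2.connectedComponentsWithStats(m)
    for i in range(1,n):
        if s[i,4]<amin: continue
        q=P[l==i]; r=cv2.minAreaRect(np.argwhere(l==i)[:,::-1].astype(np.float32))
        print(col,"px",ce[i].round(1),"area",s[i,4],"med",np.median(q,0).round(3),"lo",np.percentile(q,3,0).round(3),"hi",np.percentile(q,97,0).round(3),"rect",np.round(r[1],1),round(r[2],1))
if __name__=="__main__":
    for n in("scene0","top0"):
        print(n)
        for col in rng: comps(*load(n),col)
    for n in("scene0","top0"):
        p,d,c=load(n);P=cloud(d,c)
        # bench height, and light bar points z .2-.24 around rack
        print(n,"bench z",np.median(P[(P[...,2]<.03)&(P[...,2]>-.03)][:,2]))
        k=(P[...,2]>.2)&(P[...,2]<.25)&(p.min(-1)>120)&(abs(P[...,0]-.55)<.3)&(abs(P[...,1]+.1)<.25)
        q=P[k]; print(len(q),q.mean(0),cv2.minAreaRect(q[:,:2].astype(np.float32)))
E
python3 m.py
```

```text
scene0
red px [228.8 186.3] area 2675 med [ 0.426 -0.373  0.006] lo [ 0.347 -0.438 -0.002] hi [ 0.542 -0.28   0.045] rect [52.8 65.9] 27.8
red px [266.5 238.1] area 181 med [ 0.635 -0.151  0.088] lo [ 0.601 -0.172  0.072] hi [ 0.662 -0.14   0.104] rect [13.6 18. ] 51.3
red px [252.2 250.2] area 74 med [ 0.7   -0.167  0.115] lo [ 0.685 -0.184  0.102] hi [ 0.707 -0.156  0.122] rect [9.2 8.5] 45.0
yellow px [151.2  32.8] area 91 med [-0.458 -1.201 -0.088] lo [-0.534 -1.216 -0.094] hi [-0.377 -1.188 -0.08 ] rect [ 3.5 26.2] 45.0
yellow px [175.3  71.9] area 52 med [ 0.295 -0.563  0.33 ] lo [-0.536 -1.19  -0.378] hi [ 0.312 -0.528  0.334] rect [ 3.1 24.3] 84.8
yellow px [390.4 219.7] area 2460 med [0.402 0.163 0.006] lo [ 0.313  0.105 -0.001] hi [0.51  0.235 0.045] rect [52.  61.3] 16.1
yellow px [166.8 241.4] area 69 med [ 0.693 -0.454  0.024] lo [ 0.688 -0.49   0.02 ] hi [ 0.698 -0.418  0.028] rect [24.   2.9] 17.1
yellow px [321.9 259.2] area 109 med [0.657 0.016 0.092] lo [0.624 0.004 0.073] hi [0.681 0.027 0.105] rect [ 9.4 13.4] 26.6
yellow px [312.5 274.9] area 79 med [0.724 0.011 
[... 911 characters left out ...]
.088] lo [0.623 0.003 0.072] hi [0.676 0.035 0.104] rect [ 9.5 19.3] 6.3
yellow px [252.2 219. ] area 2915 med [0.41  0.186 0.006] lo [ 0.314  0.102 -0.002] hi [0.504 0.26  0.047] rect [50. 58.] 0.0
green px [196.8 209.2] area 2654 med [0.441 0.381 0.006] lo [ 0.347  0.297 -0.001] hi [0.535 0.446 0.047] rect [57. 50.] 90.0
scene0 bench z -0.00044180925504044843
2522 [ 0.70570021 -0.09046658  0.22774312] ((0.7403181195259094, -0.13860785961151123), (0.21860121190547943, 0.42181918025016785), 0.0980965793132782)
top0 bench z 0.0005859930793852275
1726 [ 0.69582031 -0.09862359  0.22959676] ((0.739372730255127, -0.13987690210342407), (0.21917860209941864, 0.4203573167324066), 0.2630751430988312)
```

```bash
cat > m2.py <<'E'
from m import *
rng["green"]=((40,90),)
def mk(p,col):
    h=cv2.cvtColor(p,cv2.COLOR_RGB2HSV); m=np.zeros(h.shape[:2],np.uint8)
    for a,b in rng[col]: m|=cv2.inRange(h,(a,90,40),(b,255,255))
    return m>0
def rect(q):
    (c,s,a)=cv2.minAreaRect((q[:,:2]*1000).astype(np.float32)); return np.round(c,1),np.round(s,1),round(a,2)
for n in("scene0","top0"):
    p,d,c=load(n);P=cloud(d,c);Z=P[...,2];X=P[...,0];Y=P[...,1]
    for col in rng:
        m=mk(p,col)
        k=m&(Z>.03)&(Z<.055)&(X>.3)&(X<.57)&((Y<-.2)|(Y>.07)); print(n,col,"bin rim",k.sum(),rect(P[k]),P[k][:,2].max().round(4))
        k=m&(X>.57)&(X<.695)&(Y>-.22)&(Y<.1)&(Z>.06)&(Z<.115)
        if k.sum()>20:
            q=P[k]; ce,s,a=rect(q); nn=np.linalg.svd(q-q.mean(0))[2]; print(n,col,"rack",k.sum(),q.mean(0).round(4),((q.max(0)+q.min(0))/2).round(4),s,a,"normal",nn[2].round(3),"ax",nn[0].round(3))
    m=mk(p,"green"); k=m&(X>.3)&(X<.52)&(Y>-.2)&(Y<0)
    n_,l,s_,ce=cv2.connectedComponentsWithStats(k.astype(np.uint8))
    for i in range(1,n_):
        if s_[i,4]>8: q=P[l==i]; print(n,"green2",ce[i],s_[i,4],rect(q),q.mean(0).round(4),rect(q[q[:,2]>q[:,2].max()-.006]))
    k=(Z>.30)&(Z<.37)&(p.min(-1)>100)&(Y>.2)&(Y<.6)&(X>.4); q=P[k]; print("lens",cv2.minEnclosingCircle((q[:,:2]*1000).astype(np.float32)),np.median(q,0),np.percentile(q,[2,98],0))
    k=(Z>.219)&(Z<.245)&(X>.55)&(X<.8)&(Y>-.26)&(Y<.1); q=P[k]; print("bar",rect(q),q[:,2].max())
    k=(Z>.1)&(Z<.2)&(X>.5)&(X<.75)&(Y<-.28)&(Y>-.5); q=P[k]; print("bottle",len(q),q.mean(0))
E
python3 m2.py
```

```text
scene0 red bin rim 526 (array([ 444.8, -359.9]), array([201. , 164.3]), 0.6) 0.0515
scene0 red rack 226 [ 0.6372 -0.1537  0.0877] [ 0.6428 -0.1631  0.0872] [ 37.8 105.9] 77.74 normal [-0.307  0.456  0.835] ax [ 0.895 -0.161  0.417]
scene0 yellow bin rim 453 (array([412.4, 182.4]), array([159.3, 204.2]), 89.58) 0.0503
scene0 yellow rack 119 [0.6553 0.0168 0.0911] [0.651  0.0155 0.0869] [25.5 64.6] 84.67 normal [-0.488  0.077  0.869] ax [ 0.868 -0.056  0.493]
scene0 green bin rim 249 (array([444.4, 405.2]), array([ 90.9, 198.8]), 89.15) 0.0513
scene0 green rack 118 [ 0.6385 -0.0673  0.0883] [ 0.6379 -0.0672  0.0867] [30.2 54.2] 81.3 normal [ 0.494 -0.097 -0.864] ax [ 0.847 -0.172  0.503]
scene0 green2 [319.27272727 186.68181818] 22 (array([343.4, -90. ]), array([40.3, 19.9]), 28.93) [ 0.3487 -0.0852  0.0209] (array([359.2, -83. ]), array([4.6, 6.5]), 17.58)
scene0 green2 [309.64766839 201.45595855] 193 (array([412.3, -98.2]), array([50.1, 96.7]), 81.36) [ 0.4253 -0.0935  0.0309] (array([429.4, -92. ]), array([29.5, 65.2]), 83.47)
scene0 green2 [300.13636364 219.09090909] 22 (array([ 49
[... 1210 characters left out ...]
] (array([ 496.6, -102.5]), array([14. ,  9.9]), 79.48)
top0 green2 [333.30731707 215.06829268] 205 (array([424.4, -92.8]), array([35.6, 67.5]), 83.37) [ 0.4242 -0.093   0.0316] (array([423.6, -97. ]), array([61.5, 30.6]), 0.56)
top0 green2 [330.48148148 236.66666667] 27 (array([352.2, -84.4]), array([24.5,  8.3]), 85.64) [ 0.3516 -0.0842  0.0187] (array([353.2, -85.2]), array([13.7,  5.9]), 64.75)
lens ((723.7291259765625, 267.959716796875), 148.71543884277344) [0.65372495 0.28263799 0.35469442] [[0.58436405 0.21334618 0.33710699]
 [0.85291436 0.35731361 0.36171623]]
bar (array([706.5, -79.2]), array([289.6, 118.6]), 82.6) 0.24351631708820287
bottle 230 [ 0.61625297 -0.37448064  0.13128375]
```

```bash
cat > t.py <<'E'
from h import *
def tri(a,b):
    _,_,c1=load("top0");_,_,c2=load("scene0");o1,r1=ray(c1,*a);o2,r2=ray(c2,*b)
    t=np.linalg.lstsq(np.c_[r1,-r2],o2-o1,rcond=None)[0]; A=o1+r1*t[0];B=o2+r2*t[1];return ((A+B)/2).round(4),np.linalg.norm(A-B).round(4)
for n,a,b in(("g2 sleeve",(333.3,215.07),(309.65,201.46)),("g2 cap far",(336.15,194.35),(300.1,219.1)),("yellow",(300.8,145.8),(321.9,259.2)),("red",(353.4,153.5),(266.5,238.1))): print(n,*tri(a,b))
c=arm.get_calibration("wrist");s=arm.state();R0=R.from_quat(np.roll(s["tool_rot"],-1))
print("cam in tool",R0.inv().apply(c["T"][:3,3]-s["ee_pos"]),"axis",R0.inv().apply(c["T"][:3,2]))
cv2.imwrite("pics/crop.png",cv2.resize(cv2.imread("pics/top0.png")[110:305,190:410],None,fx=3,fy=3,interpolation=cv2.INTER_CUBIC))
ry=np.radians
down=R.from_matrix(np.array([[1,0,0],[0,-1,0],[0,0,-1.]]))
delta([.4242,-.093,.15],R.from_euler('z',-7,degrees=True)*down)
E
python3 t.py
```

```text
g2 sleeve [ 0.4245 -0.0934  0.0297] 0.0007
g2 cap far [ 0.4969 -0.1018  0.0252] 0.0009
yellow [0.6516 0.0174 0.0855] 0.004
red [ 0.6278 -0.1575  0.0785] 0.0016
cam in tool [ 8.04192662e-02  9.07835996e-06 -1.65436578e-01] axis [-2.87130381e-01 -3.63268665e-04  9.57891441e-01]
lin [ 2.277 -2.208  0.455] turn [-0.001  0.     0.364]
```

View pics/crop.png

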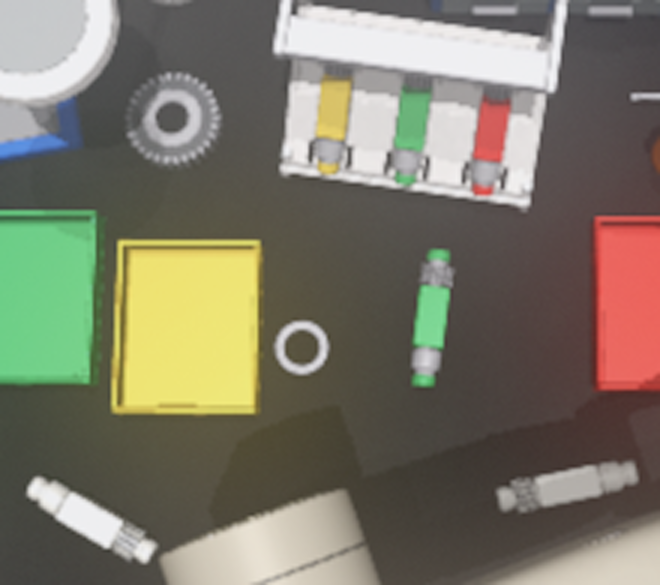

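The candidates for shaft_green2 in the top view are green (334,216), white (379,271) and white (220,283). Only (334,216) has a green sleeve and caps, and the crop confirms it at crop pixel (432,318). The rack places hold yellow, green and red. The wrist camera sits on the tool's +x side, so I will turn the tool to keep the camera on the robot's side, away from the light bar.

```bash
cat > pl.py <<'E'
from h import *
def pose(yaw,tilt=0):
    "tool x towards robot; yaw of shaft axis deg; tilt 30: tool z leans forward"
    return R.from_euler('z',yaw,degrees=True)*R.from_euler('y',-tilt,degrees=True)*R.from_matrix(np.array([[-1,0,0],[0,1,0],[0,0,-1.]]))
def plan(*ts):
    s=arm.state(); p=np.array(s["ee_pos"]); q=R.from_quat(np.roll(s["tool_rot"],-1)); print("now",p.round(4),"z",q.as_matrix()[:,2].round(3),"x",q.as_matrix()[:,0].round(3))
    for tp,tr in ts:
        tp=np.array(tp,float); 
        n=1
        while 1:
            rv=(q.inv()*tr).as_rotvec()/n; l=q.inv().apply(tp-p)/n
            if max(abs(l).max()/.15,abs(rv).max()/(np.pi/2))<=1: break
            n+=1
        for i in range(n):
            l=q.inv().apply((tp-p)/(n-i)); print("->",tp,"lin",np.round(l/.15,3),"turn",np.round(rv/(np.pi/2),3),"rows",np.ceil(max(np.linalg.norm(l)/.0417,np.linalg.norm(np.degrees(rv))/7.16)))
            p=p+q.apply(l); q=q*R.from_rotvec(rv)
E
python3 -c "
from pl import *
plan(([.4242,-.093,.14],pose(-7)),([.4242,-.093,.007],pose(-7)))"
```

```text
now [ 0.2607 -0.5398  0.2177] z [-0.001  0.002 -1.   ] x [0.901 0.435 0.   ]
-> [ 0.4242 -0.093   0.14  ] lin [ 0.759 -0.736  0.174] turn [-0.    -0.    -0.545] rows 7.0
-> [ 0.4242 -0.093   0.14  ] lin [1.053 0.091 0.173] turn [-0.    -0.    -0.545] rows 7.0
-> [ 0.4242 -0.093   0.14  ] lin [0.621 0.856 0.173] turn [-0.    -0.    -0.545] rows 7.0
-> [ 0.4242 -0.093   0.007 ] lin [-0.    -0.     0.887] turn [0. 0. 0.] rows 4.0
```

```bash
python3 -m creep '{"linear":[[0.38,-0.37,0],[0.76,-0.74,0],[0.76,-0.74,0],[0.76,-0.74,0],[0.76,-0.74,0],[0.76,-0.74,0],[0.76,-0.74,0],[0.76,-0.74,0]],"turn":[[0,0,-0.545],[0,0,-0.545],[0,0,-0.545],[0,0,-0.545],[0,0,-0.545],[0,0,-0.545],[0,0,-0.545],[0,0,-0.545]]}' 0.3 40
python3 -m creep '{"linear":[[1,0.09,0],[1,0.09,0],[1,0.09,0],[1,0.09,0],[1,0.09,0],[1,0.09,0],[1,0.09,0],[1,0.09,0]],"turn":[[0,0,-0.545],[0,0,-0.545],[0,0,-0.545],[0,0,-0.545],[0,0,-0.545],[0,0,-0.545],[0,0,-0.545],[0,0,-0.545]]}'
python3 -c "
from pl import *
plan(([.4242,-.093,.14],pose(-7)),([.4242,-.093,.007],pose(-7)));print(arm.state()['joint_pos'])"
```

```text
t: 0.77
ee_pos: [0.3153, -0.3903, 0.2183]
tool_rot: [-0.0, 0.793, 0.61, -0.0]
ft_force: [0.4, -0.1, 0.2]
opening: 0.649
grip_force: 0.0
t: 1.43
ee_pos: [0.3676, -0.2493, 0.2184]
tool_rot: [-0.0, 0.47, 0.883, 0.0]
ft_force: [0.7, -0.5, 0.4]
opening: 0.65
grip_force: 0.0
now [ 0.3676 -0.2493  0.2184] z [-0.  0. -1.] x [-0.559  0.829  0.   ]
-> [ 0.4242 -0.093   0.14  ] lin [0.653 0.896 0.523] turn [ 0.    -0.    -0.545] rows 7.0
-> [ 0.4242 -0.093   0.007 ] lin [-0.    -0.     0.887] turn [ 0. -0. -0.] rows 4.0
[-7.11546789e-01 -3.04030735e-01  1.89798520e+00 -9.84148354e-06
  1.54806508e+00 -1.30444713e+00]
```

```bash
python3 -m creep '{"linear":[[0.653,0.896,0.523],[0.653,0.896,0.523],[0.653,0.896,0.523],[0.653,0.896,0.523],[0.653,0.896,0.523],[0.653,0.896,0.523],[0.653,0.896,0.523],[0.653,0.896,0.523]],"turn":[[0,0,-0.545],[0,0,-0.545],[0,0,-0.545],[0,0,-0.545],[0,0,-0.545],[0,0,-0.545],[0,0,-0.545],[0,0,-0.545]]}'
python3 -m creep '{"linear":[[0,0,0],[0,0,0]],"turn":[[0,0,0],[0,0,0]]}'
python3 - <<'E'
from pl import *
from m import mask
p,d,c=grab("wrist","w1"); P=cloud(d,c)
m=mask(p,"green")>0; k=m&(P[...,2]>.025)&(P[...,2]<.05)
n,l,s,ce=cv2.connectedComponentsWithStats(k.astype(np.uint8)); i=1+np.argmax(s[1:,4]); q=P[l==i]
print(s[i],q.mean(0),cv2.minAreaRect((q[q[:,2]>.030][:,:2]*1000).astype(np.float32)),np.percentile(q[:,2],90))
plan(([.4242,-.093,.007],pose(-7)))
E
```

```text
t: 2.1
ee_pos: [0.4244, -0.0929, 0.1397]
tool_rot: [-0.001, 0.062, 0.998, 0.0]
ft_force: [0.8, -0.7, 0.3]
opening: 0.648
grip_force: 0.0
t: 2.27
ee_pos: [0.4246, -0.0937, 0.1403]
tool_rot: [0.0, 0.065, 0.998, -0.0]
ft_force: [0.4, -0.3, -0.0]
opening: 0.649
grip_force: 0.0
[ 304  160   40   80 3027] [ 0.42119953 -0.09329925  0.03312419] ((423.57269287109375, -93.81625366210938), (33.34666061401367, 70.18226623535156), 83.4339599609375) 0.03413430110487865
now [ 0.4246 -0.0937  0.1403] z [ 0. -0. -1.] x [-0.992  0.129 -0.   ]
-> [ 0.4242 -0.093   0.007 ] lin [0.003 0.004 0.889] turn [-0.     0.    -0.005] rows 4.0
```

The wrist measurement agrees to within 1 mm (sleeve top at z 0.034). Next: descend, grip and lift.

```bash
python3 -m creep '{"linear":[[0,0,0.22],[0,0,0.44],[0,0,0.66],[0,0,0.8],[0,0,0.889],[0,0,0.889],[0,0,0.889]],"turn":[[0,0,0],[0,0,0],[0,0,0],[0,0,0],[0,0,0],[0,0,0],[0,0,0]]}' 
python3 -m creep '{"linear":[[0,0,0],[0,0,0],[0,0,0],[0,0,0],[0,0,0],[0,0,0],[0,0,0],[0,0,0]],"turn":[[0,0,0],[0,0,0],[0,0,0],[0,0,0],[0,0,0],[0,0,0],[0,0,0],[0,0,0]]}' -1 45
python3 -m creep '{"linear":[[0,0,-0.1],[0,0,-0.25],[0,0,-0.5],[0,0,-0.75],[0,0,-0.95],[0,0,-0.95],[0,0,-0.95]],"turn":[[0,0,0],[0,0,0],[0,0,0],[0,0,0],[0,0,0],[0,0,0],[0,0,0]]}'
python3 -c "
from pl import *
plan(([.4425,.401,.15],pose(0)),([.4425,.401,.013],pose(0)))"
```

```text
t: 2.9
ee_pos: [0.4239, -0.0934, 0.0065]
tool_rot: [-0.001, 0.063, 0.998, 0.0]
ft_force: [-0.1, -0.3, 0.6]
opening: 0.649
grip_force: 0.0
t: 3.57
ee_pos: [0.4253, -0.0936, 0.0077]
tool_rot: [0.001, 0.062, 0.998, -0.0]
ft_force: [-0.6, 1.1, 7.4]
opening: 0.357
grip_force: 45.0
t: 4.15
ee_pos: [0.4259, -0.0937, 0.151]
tool_rot: [0.002, 0.062, 0.998, -0.001]
ft_force: [0.0, 0.2, -3.5]
opening: 0.363
grip_force: 45.0
now [ 0.4259 -0.0937  0.151 ] z [ 0.004 -0.001 -1.   ] x [-0.992  0.123 -0.004]
-> [0.4425 0.401  0.15  ] lin [0.074 0.822 0.001] turn [-0.     0.001 -0.02 ] rows 3.0
-> [0.4425 0.401  0.15  ] lin [0.049 0.824 0.001] turn [-0.     0.001 -0.02 ] rows 3.0
-> [0.4425 0.401  0.15  ] lin [0.023 0.825 0.001] turn [-0.     0.001 -0.02 ] rows 3.0
-> [0.4425 0.401  0.15  ] lin [-0.002  0.825  0.002] turn [-0.     0.001 -0.02 ] rows 3.0
-> [0.4425 0.401  0.013 ] lin [ 0.    -0.     0.913] turn [ 0.  0. -0.] rows 4.0
```

```bash
python3 -m creep '{"linear":[[0.02,0.2,0],[0.05,0.45,0],[0.07,0.72,0],[0.08,1,0],[0.08,1,0]],"turn":[[0,0,0],[0,0,0],[0,0,-0.02],[0,0,-0.02],[0,0,-0.02]]}' 
python3 -m creep '{"linear":[[0.02,0.27,0],[0.04,0.54,0],[0.05,0.8,0],[0.05,1,0]],"turn":[[0,0,0],[0,0,-0.01],[0,0,-0.02],[0,0,-0.02]]}'
python3 -m creep '{"linear":[[0.02,0.27,0],[0.02,0.54,0],[0.02,0.8,0],[0.02,0.95,0],[0.02,1,0],[0.02,1,0]],"turn":[[0,0,0],[0,0,-0.02],[0,0,-0.04],[0,0,-0.04],[0,0,-0.04],[0,0,-0.04]]}'
python3 -c "
from pl import *
plan(([.4425,.401,.15],pose(0)),([.4425,.401,.012],pose(0)))"
```

```text
t: 4.57
ee_pos: [0.4292, 0.0636, 0.1468]
tool_rot: [-0.002, 0.043, 0.999, 0.002]
ft_force: [0.2, -0.1, -3.4]
opening: 0.364
grip_force: 45.0
t: 4.9
ee_pos: [0.4355, 0.209, 0.1467]
tool_rot: [-0.002, 0.03, 1.0, -0.0]
ft_force: [-0.0, -0.2, -3.0]
opening: 0.359
grip_force: 45.0
t: 5.4
ee_pos: [0.442, 0.3576, 0.1464]
tool_rot: [-0.002, -0.002, 1.0, -0.001]
ft_force: [1.2, -0.7, -3.3]
opening: 0.364
grip_force: 45.0
now [0.442  0.3576 0.1464] z [-0.004 -0.002 -1.   ] x [-1.    -0.004  0.004]
-> [0.4425 0.401  0.15  ] lin [-0.004  0.289 -0.024] turn [-0.001 -0.002  0.003] rows 2.0
-> [0.4425 0.401  0.012 ] lin [0.   0.   0.92] turn [0. 0. 0.] rows 4.0
```

```bash
python3 -m creep '{"linear":[[0,0.14,0],[0,0.24,0],[-0.002,0.289,0],[-0.002,0.289,0],[-0.002,0.289,0.2],[-0.002,0.289,0.4],[-0.002,0.289,0.4],[-0.002,0.289,0.4]],"turn":[[0,0,0],[0,0,0],[0,0,0],[0,0,0],[0,0,0],[0,0,0],[0,0,0],[0,0,0]]}' 
python3 -c "
from pl import *
plan(([.4425,.401,.012],pose(0)))"
```

```text
t: 6.07
ee_pos: [0.4422, 0.3976, 0.087]
tool_rot: [-0.002, -0.001, 1.0, -0.002]
ft_force: [0.9, 0.4, -3.0]
opening: 0.365
grip_force: 45.0
now [0.4422 0.3976 0.087 ] z [-0.005 -0.004 -1.   ] x [-1.    -0.001  0.005]
-> [0.4425 0.401  0.012 ] lin [-0.005  0.025  0.5  ] turn [-0.003 -0.003  0.001] rows 2.0
```

```bash
python3 -m creep '{"linear":[[0,0.02,0.15],[0,0.02,0.28],[0,0.02,0.38],[0,0.02,0.44],[0,0.02,0.47],[0,0.02,0.5],[0,0.02,0.5],[0,0.02,0.5]],"turn":[[0,-0.003,0],[0,-0.003,0],[0,-0.003,0],[0,-0.003,0],[0,-0.003,0],[0,-0.003,0],[0,-0.003,0],[0,-0.003,0]]}' 
python3 -c "
from pl import *
plan(([.4425,.401,.012],pose(0)))"
```

```text
t: 6.73
ee_pos: [0.4445, 0.4037, 0.0155]
tool_rot: [0.003, -0.001, 1.0, 0.0]
ft_force: [0.4, -0.0, -2.7]
opening: 0.361
grip_force: 45.0
now [0.4445 0.4037 0.0155] z [ 0.006  0.001 -1.   ] x [-1.    -0.002 -0.006]
-> [0.4425 0.401  0.012 ] lin [ 0.014 -0.018  0.023] turn [0.001 0.004 0.001] rows 1.0
```

```bash
python3 -m creep '{"linear":[[0,-0.015,0.012],[0,-0.015,0.02],[0,-0.015,0.02],[0,-0.015,0.02]],"turn":[[0,0,0],[0,0,0],[0,0,0],[0,0,0]]}' 
for i in 1 2; do python3 -c "
from pl import *
arm.get_image('wrist');plan()"; done
```

```text
t: 7.07
ee_pos: [0.4447, 0.4013, 0.0128]
tool_rot: [0.003, -0.001, 1.0, 0.0]
ft_force: [-0.0, -2.7, 7.2]
opening: 0.359
grip_force: 45.0
now [0.4447 0.4013 0.0128] z [ 0.006  0.001 -1.   ] x [-1.    -0.002 -0.006]
now [0.4447 0.4013 0.0128] z [ 0.006  0.001 -1.   ] x [-1.    -0.002 -0.006]
```

```bash
python3 -m creep '{"linear":[[0,0,0],[0,0,0],[0,0,0],[0,0,-0.1],[0,0,-0.3],[0,0,-0.55],[0,0,-0.8],[0,0,-1]],"turn":[[0,0,0],[0,0,0],[0,0,0],[0,0,0],[0,0,0],[0,0,0],[0,0,0],[0,0,0]]}' -0.05
python3 - <<'E'
from pl import *
p,d,c=grab("wrist","w2")
plan(([.45,.06,.23],pose(-7.6,30)),([.566,.030,.237],pose(-7.6,30)),([.6207,.0228,.142],pose(-7.6,30)),([.6653,.0169,.0641],pose(-7.6,30)))
E
```

```text
t: 7.83
ee_pos: [0.4435, 0.4015, 0.1643]
tool_rot: [0.003, -0.001, 1.0, 0.001]
ft_force: [-0.3, 0.2, -0.7]
opening: 0.474
grip_force: 0.0
now [0.4461 0.4036 0.1715] z [ 0.014  0.007 -1.   ] x [-1.    -0.002 -0.014]
-> [0.45 0.06 0.23] lin [-0.009 -0.763 -0.135] turn [ 0.009 -0.108  0.028] rows 3.0
-> [0.45 0.06 0.23] lin [-0.063 -0.763 -0.118] turn [ 0.009 -0.108  0.028] rows 3.0
-> [0.45 0.06 0.23] lin [-0.114 -0.761 -0.092] turn [ 0.009 -0.108  0.028] rows 3.0
-> [0.566 0.03  0.237] lin [-0.71  -0.096  0.356] turn [-0.  0.  0.] rows 3.0
-> [0.6207 0.0228 0.142 ] lin [-0.002  0.001  0.732] turn [0. 0. 0.] rows 3.0
-> [0.6653 0.0169 0.0641] lin [-0.   0.   0.6] turn [0. 0. 0.] rows 3.0
```

View pics/w2.png

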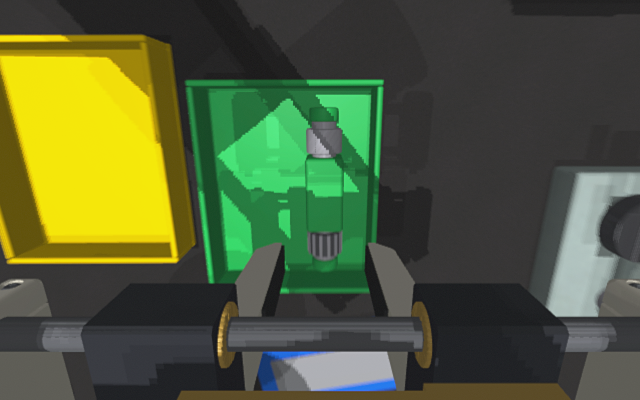

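The wrist view shows the first green shaft flat in the green bin at (324,190), on its +y side. Yellow is next.

```bash
python3 -m creep '{"linear":[[0,-0.2,-0.1],[0,-0.47,-0.14],[0,-0.76,-0.14],[0,-0.76,-0.14],[0,-0.76,-0.14]],"turn":[[0,-0.03,0.01],[0.01,-0.08,0.028],[0.01,-0.108,0.028],[0.01,-0.108,0.028],[0.01,-0.108,0.028]]}' 0.3
python3 -m creep '{"linear":[[-0.02,-0.27,-0.04],[-0.04,-0.54,-0.08],[-0.06,-0.76,-0.12],[-0.06,-0.76,-0.12]],"turn":[[0,-0.05,0.01],[0.01,-0.1,0.028],[0.01,-0.108,0.028],[0.01,-0.108,0.028]]}'
python3 -m creep '{"linear":[[-0.04,-0.27,-0.03],[-0.08,-0.54,-0.06],[-0.11,-0.76,-0.09],[-0.11,-0.76,-0.09],[-0.11,-0.76,-0.09],[-0.11,-0.76,-0.09]],"turn":[[0,-0.05,0.01],[0.01,-0.1,0.028],[0.01,-0.108,0.028],[0.01,-0.108,0.028],[0.01,-0.108,0.028],[0.01,-0.108,0.028]]}'
python3 - <<'E'
from pl import *
from m import mask
p,d,c=grab("wrist","w3"); P=cloud(d,c)
for col in("red","yellow","green"):
    k=(mask(p,col)>0)&(P[...,2]>.05)&(P[...,2]<.13)&(P[...,0]>.57)
    n,l,s,ce=cv2.connectedComponentsWithStats(k.astype(np.uint8))
    for i in range(1,n):
        if s[i,4]>200: q=P[l==i]; print(col,s[i],q.mean(0).round(4),((q.max(0)+q.min(0))/2).round(4))
plan(([.566,.030,.237],pose(-7.6,30)),([.6207,.0228,.142],pose(-7.6,30)),([.6653,.0169,.0641],pose(-7.6,30)))
print(arm.state()["joint_pos"])
E
```

```text
t: 8.3
ee_pos: [0.442, 0.2852, 0.1815]
tool_rot: [0.087, 0.022, 0.996, -0.008]
ft_force: [-0.3, 1.1, 0.9]
opening: 0.649
grip_force: 0.0
t: 8.63
ee_pos: [0.4446, 0.1704, 0.2041]
tool_rot: [0.172, 0.043, 0.984, -0.016]
ft_force: [-0.4, 0.2, 0.7]
opening: 0.651
grip_force: 0.0
t: 9.13
ee_pos: [0.4456, 0.0594, 0.2242]
tool_rot: [0.254, 0.065, 0.965, -0.022]
ft_force: [-0.1, 0.2, -0.2]
opening: 0.653
grip_force: 0.0
red [ 163  229   39   54 1640] [ 0.6239 -0.1528  0.0825] [ 0.6306 -0.1574  0.0767]
yellow [ 304  232   26   55 1326] [0.6465 0.0205 0.0863] [0.6488 0.0199 0.0785]
green [233 231  30  25 357] [ 0.6136 -0.0654  0.0715] [ 0.6179 -0.0659  0.0668]
now [0.4454 0.0602 0.2239] z [ 0.487 -0.075 -0.87 ] x [-0.863  0.112 -0.493]
-> [0.566 0.03  0.237] lin [-0.759 -0.092  0.331] turn [-0.006 -0.005  0.002] rows 3.0
-> [0.6207 0.0228 0.142 ] lin [-0.002  0.001  0.732] turn [0. 0. 0.] rows 3.0
-> [0.6653 0.0169 0.0641] lin [-0.   0.   0.6] turn [0. 0. 0.] rows 3.0
[ 0.14002741 -0.88479373  2.34403395 -0.15413678  1.18921966 -1.27691158]
```

View pics/w3.png

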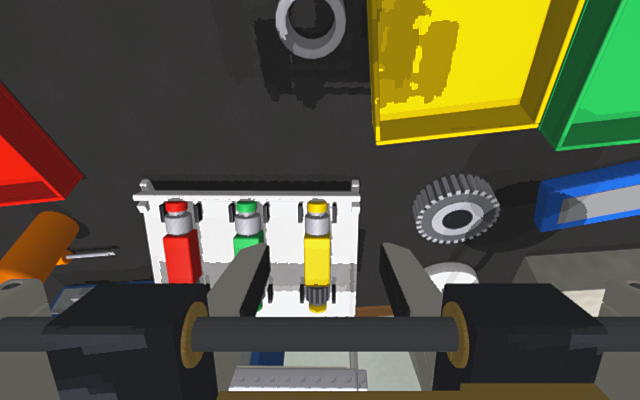

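The wrist view shows the three rack shafts at red (180,255), green (248,240) and yellow (317,260). The yellow one is centred between the fingers and the light bar is clear at the bottom (300,378).

```bash
python3 -m creep '{"linear":[[-0.25,-0.03,0.1],[-0.5,-0.06,0.2],[-0.759,-0.092,0.331],[-0.759,-0.092,0.331],[-0.759,-0.092,0.331]],"turn":[[-0.006,-0.005,0],[-0.006,-0.005,0],[-0.006,-0.005,0],[-0.006,-0.005,0],[-0.006,-0.005,0]]}'
python3 -m creep '{"linear":[[0,0,0.25],[0,0,0.5],[0,0,0.73],[0,0,0.73],[0,0,0.73],[0,0,0.73]],"turn":[[0,0,0],[0,0,0],[0,0,0],[0,0,0],[0,0,0],[0,0,0]]}'
python3 -c "
from pl import *
plan(([.6653,.0169,.0641],pose(-7.6,30)))"
```

```text
t: 9.6
ee_pos: [0.5661, 0.0306, 0.2329]
tool_rot: [0.255, 0.062, 0.965, -0.018]
ft_force: [0.1, -0.2, -0.1]
opening: 0.651
grip_force: 0.0
t: 10.1
ee_pos: [0.6198, 0.0229, 0.1434]
tool_rot: [0.259, 0.062, 0.964, -0.018]
ft_force: [0.1, 0.7, 1.4]
opening: 0.652
grip_force: 0.0
now [0.6198 0.0229 0.1434] z [ 0.497 -0.067 -0.865] x [-0.858  0.11  -0.501]
-> [0.6653 0.0169 0.0641] lin [0.001 0.001 0.611] turn [-0.     0.001  0.003] rows 3.0
```

```bash
python3 -m creep '{"linear":[[0,0,0.15],[0,0,0.3],[0,0,0.45],[0,0,0.55],[0,0,0.6],[0,0,0.605],[0,0,0.605],[0,0,0.605]],"turn":[[0,0,0],[0,0,0],[0,0,0],[0,0,0],[0,0,0],[0,0,0],[0,0,0],[0,0,0]]}'
python3 -m creep '{"linear":[[0,0,0],[0,0,0],[0,0,0],[0,0,0],[0,0,0],[0,0,0],[0,0,0],[0,0,0]],"turn":[[0,0,0],[0,0,0],[0,0,0],[0,0,0],[0,0,0],[0,0,0],[0,0,0],[0,0,0]]}' -1 50
python3 -c "
from pl import *
plan(([.6653,.0169,.0641],pose(-7.6,30)))"
```

```text
t: 10.77
ee_pos: [0.6655, 0.0154, 0.0654]
tool_rot: [0.26, 0.063, 0.964, -0.018]
ft_force: [1.2, 0.2, -0.0]
opening: 0.647
grip_force: 0.0
t: 11.43
ee_pos: [0.6648, 0.0152, 0.0632]
tool_rot: [0.258, 0.063, 0.964, -0.018]
ft_force: [-2.6, 2.0, 6.1]
opening: 0.361
grip_force: 49.7
now [0.6648 0.0152 0.0632] z [ 0.496 -0.068 -0.866] x [-0.859  0.112 -0.5  ]
-> [0.6653 0.0169 0.0641] lin [-0.004  0.012 -0.005] turn [-0.001  0.     0.002] rows 1.0
```

```bash
python3 -m creep '{"linear":[[0,0,-0.06],[0,0,-0.14],[0,0,-0.22],[0,0,-0.28],[0,0,-0.28],[0,0,-0.28]],"turn":[[0,0,0],[0,0,0],[0,0,0],[0,0,0],[0,0,0],[0,0,0]]}'
python3 -m creep '{"linear":[[0.1,0,-0.06],[0.25,0,-0.15],[0.42,0,-0.24],[0.58,0,-0.33],[0.58,0,-0.33],[0.58,0,-0.33]],"turn":[[0,0,0],[0,0,0],[0,0,0],[0,0,0],[0,0,0],[0,0,0]]}'
python3 -c "
from pl import *
plan(([.5,.08,.16],pose(0)),([.4113,.1817,.14],pose(0)),([.4113,.1817,.012],pose(0)))"
```

```text
t: 11.93
ee_pos: [0.6435, 0.0178, 0.0988]
tool_rot: [0.258, 0.063, 0.964, -0.019]
ft_force: [0.2, 0.4, -4.1]
opening: 0.36
grip_force: 49.8
t: 12.43
ee_pos: [0.5428, 0.0311, 0.0968]
tool_rot: [0.257, 0.063, 0.964, -0.019]
ft_force: [0.6, -0.1, -3.3]
opening: 0.364
grip_force: 49.8
now [0.5428 0.0311 0.0968] z [ 0.493 -0.068 -0.867] x [-0.86   0.111 -0.498]
-> [0.5  0.08 0.16] lin [ 0.072  0.284 -0.528] turn [-0.024  0.331 -0.081] rows 5.0
-> [0.4113 0.1817 0.14  ] lin [0.591 0.678 0.133] turn [ 0. -0. -0.] rows 4.0
-> [0.4113 0.1817 0.012 ] lin [0.    0.    0.853] turn [0. 0. 0.] rows 4.0
```

```bash
python3 -m creep '{"linear":[[0.02,0.06,-0.12],[0.04,0.14,-0.28],[0.06,0.22,-0.44],[0.072,0.284,-0.528],[0.072,0.284,-0.528],[0.072,0.284,-0.528],[0.072,0.284,-0.528]],"turn":[[-0.006,0.08,-0.02],[-0.012,0.16,-0.04],[-0.018,0.24,-0.06],[-0.024,0.331,-0.081],[-0.024,0.331,-0.081],[-0.024,0.331,-0.081],[-0.024,0.331,-0.081]]}'
python3 -m creep '{"linear":[[0.1,0.12,0.02],[0.25,0.29,0.05],[0.42,0.48,0.09],[0.55,0.63,0.12],[0.59,0.678,0.133],[0.59,0.678,0.133],[0.59,0.678,0.133]],"turn":[[0,0,0],[0,0,0],[0,0,0],[0,0,0],[0,0,0],[0,0,0],[0,0,0]]}'
python3 -c "
from pl import *
plan(([.4113,.1817,.02],pose(0)))"
```

```text
t: 13.02
ee_pos: [0.503, 0.0795, 0.1605]
tool_rot: [0.001, 0.0, 1.0, -0.0]
ft_force: [-0.7, -0.1, -3.8]
opening: 0.362
grip_force: 49.8
t: 13.6
ee_pos: [0.413, 0.1813, 0.1409]
tool_rot: [0.002, -0.001, 1.0, -0.0]
ft_force: [-0.2, 0.4, -2.7]
opening: 0.361
grip_force: 49.8
now [0.413  0.1813 0.1409] z [ 0.003 -0.    -1.   ] x [-1.    -0.001 -0.003]
-> [0.4113 0.1817 0.02  ] lin [0.014 0.003 0.806] turn [-0.     0.002  0.001] rows 3.0
```

```bash
python3 -m creep '{"linear":[[0.01,0,0.15],[0.01,0,0.35],[0.01,0,0.55],[0.01,0,0.7],[0.01,0,0.8],[0.01,0,0.82],[0.01,0,0.82]],"turn":[[0,0.002,0],[0,0.002,0],[0,0.002,0],[0,0.002,0],[0,0.002,0],[0,0.002,0],[0,0.002,0]]}'
python3 -m creep '{"linear":[[0,0,0.015],[0,0,0.03],[0,0,0.045],[0,0,0.05],[0,0,0.05]],"turn":[[0,0,0],[0,0,0],[0,0,0],[0,0,0],[0,0,0]]}'
```

```text
t: 14.18
ee_pos: [0.4117, 0.1803, 0.0174]
tool_rot: [-0.001, 0.001, 1.0, -0.0]
ft_force: [-0.3, -0.5, -2.7]
opening: 0.364
grip_force: 49.8
t: 14.6
ee_pos: [0.4122, 0.1816, 0.0112]
tool_rot: [-0.0, 0.0, 1.0, 0.0]
ft_force: [0.3, 0.0, -4.0]
opening: 0.363
grip_force: 49.8
```

```bash
python3 -m creep '{"linear":[[0,0,0.006],[0,0,0.012],[0,0,0.012]],"turn":[[0,0,0],[0,0,0],[0,0,0]]}'
```

```text
t: 14.85
ee_pos: [0.4118, 0.1816, 0.009]
tool_rot: [-0.001, 0.0, 1.0, 0.0]
ft_force: [0.2, 0.7, -3.3]
opening: 0.364
grip_force: 49.8
```

```bash
python3 -m creep '{"linear":[[0,0,0.006],[0,0,0.012],[0,0,0.012]],"turn":[[0,0,0],[0,0,0],[0,0,0]]}'
```

```text
t: 15.1
ee_pos: [0.4121, 0.1816, 0.0081]
tool_rot: [-0.0, 0.0, 1.0, -0.0]
ft_force: [-5.0, -0.8, 8.1]
opening: 0.367
grip_force: 49.8
```

```bash
python3 -m creep '{"linear":[[0,0,0],[0,0,0],[0,0,0],[0,0,-0.1],[0,0,-0.3],[0,0,-0.55],[0,0,-0.8],[0,0,-1]],"turn":[[0,0,0],[0,0,0],[0,0,0],[0,0,0],[0,0,0],[0,0,0],[0,0,0],[0,0,0]]}' 0.1
python3 - <<'E'
from pl import *
from m import mask
arm.get_image("wrist"); p,d,c=grab("wrist","w4"); P=cloud(d,c); z=P[...,2]
k=(mask(p,"yellow")>0)&(z>.03)&(abs(P[...,1]-.1817)<.05)&(abs(P[...,0]-.411)<.085); q=P[k]; print(len(q),q.min(0),q.max(0),cv2.minAreaRect((q[:,:2]*1000).astype(np.float32)))
plan(([.5536,-.0577,.238],pose(-7.6,30)),([.6081,-.065,.143],pose(-7.6,30)))
E
```

```text
t: 15.77
ee_pos: [0.4126, 0.1817, 0.1601]
tool_rot: [0.001, 0.0, 1.0, 0.0]
ft_force: [1.0, 0.0, -0.2]
opening: 0.552
grip_force: 0.0
9116 [0.33338051 0.15505268 0.03000444] [0.48877699 0.2316954  0.33112247] ((412.05999755859375, 184.11785888671875), (75.84969329833984, 150.28318786621094), 69.14417266845703)
now [0.4159 0.1827 0.1637] z [ 0.009  0.003 -1.   ] x [-1.     0.    -0.009]
-> [ 0.5536 -0.0577  0.238 ] lin [-0.462 -0.801 -0.246] turn [ 0.012 -0.164  0.041] rows 4.0
-> [ 0.5536 -0.0577  0.238 ] lin [-0.557 -0.771 -0.099] turn [ 0.012 -0.164  0.041] rows 4.0
-> [ 0.6081 -0.065   0.143 ] lin [-0.001 -0.     0.732] turn [ 0. -0. -0.] rows 3.0
```

```bash
python3 -m creep '{"linear":[[-0.05,-0.1,-0.1],[-0.15,-0.3,-0.2],[-0.3,-0.52,-0.246],[-0.462,-0.8,-0.246],[-0.462,-0.8,-0.246]],"turn":[[0,-0.03,0.01],[0.01,-0.08,0.02],[0.01,-0.12,0.03],[0.012,-0.164,0.041],[0.012,-0.164,0.041]]}' 0.3
python3 -m creep '{"linear":[[-0.14,-0.2,-0.025],[-0.28,-0.39,-0.05],[-0.42,-0.59,-0.075],[-0.557,-0.771,-0.1],[-0.557,-0.771,-0.1],[-0.557,-0.771,-0.1]],"turn":[[0,-0.04,0.01],[0.01,-0.08,0.02],[0.01,-0.12,0.03],[0.012,-0.164,0.041],[0.012,-0.164,0.041],[0.012,-0.164,0.041]]}'
python3 -c "
from pl import *
plan(([.6081,-.065,.143],pose(-7.6,30)),([.6525,-.0709,.065],pose(-7.6,30)));print(arm.state()['joint_pos'])"
```

```text
t: 16.28
ee_pos: [0.4825, 0.0575, 0.1939]
tool_rot: [0.131, 0.033, 0.991, -0.011]
ft_force: [-1.2, 0.0, -0.3]
opening: 0.648
grip_force: 0.0
t: 16.78
ee_pos: [0.5499, -0.0598, 0.23]
tool_rot: [0.253, 0.065, 0.965, -0.019]
ft_force: [-0.7, 0.6, 0.5]
opening: 0.648
grip_force: 0.0
now [ 0.5499 -0.0598  0.23  ] z [ 0.486 -0.069 -0.871] x [-0.863  0.117 -0.491]
-> [ 0.6081 -0.065   0.143 ] lin [-0.054  0.02   0.696] turn [-0.003 -0.006 -0.001] rows 3.0
-> [ 0.6525 -0.0709  0.065 ] lin [0.001 0.    0.6  ] turn [ 0. -0.  0.] rows 3.0
[-0.23137307 -0.53162093  2.13124817  0.05156573  1.03070262 -1.68201575]
```

```bash
python3 -m creep '{"linear":[[-0.05,0.02,0.2],[-0.05,0.02,0.45],[-0.05,0.02,0.69],[-0.05,0.02,0.69],[-0.05,0.02,0.69],[-0.05,0.02,0.69]],"turn":[[0,-0.005,0],[0,-0.005,0],[0,-0.005,0],[0,-0.005,0],[0,-0.005,0],[0,-0.005,0]]}'
python3 - <<'E'
from pl import *
from m import mask
p,d,c=grab("wrist","w5"); P=cloud(d,c)
k=(mask(p,"green")>0)&(P[...,2]>.05)&(P[...,2]<.13)&(P[...,0]>.57)
q=P[k]; print(k.sum(),q.mean(0).round(4),((q.max(0)+q.min(0))/2).round(4))
plan(([.6525,-.0709,.065],pose(-7.6,30)))
E
```

```text
t: 17.28
ee_pos: [0.6078, -0.0624, 0.1449]
tool_rot: [0.257, 0.063, 0.964, -0.019]
ft_force: [0.4, -0.2, 1.4]
opening: 0.647
grip_force: 0.0
4477 [ 0.6388 -0.0695  0.0886] [ 0.6432 -0.0698  0.0866]
now [ 0.6086 -0.0628  0.1469] z [ 0.497 -0.069 -0.865] x [-0.858  0.112 -0.502]
-> [ 0.6525 -0.0709  0.065 ] lin [ 0.017 -0.013  0.621] turn [-0.002  0.001  0.002] rows 3.0
```

```bash
python3 -m creep '{"linear":[[0.01,-0.013,0.15],[0.01,-0.013,0.3],[0.01,-0.013,0.45],[0.01,-0.013,0.55],[0.01,-0.013,0.61],[0.01,-0.013,0.61],[0.01,-0.013,0.61]],"turn":[[0,0,0],[0,0,0],[0,0,0],[0,0,0],[0,0,0],[0,0,0],[0,0,0]]}'
python3 -m creep '{"linear":[[0,0,0],[0,0,0],[0,0,0],[0,0,0],[0,0,0],[0,0,0],[0,0,0],[0,0,0]],"turn":[[0,0,0],[0,0,0],[0,0,0],[0,0,0],[0,0,0],[0,0,0],[0,0,0],[0,0,0]]}' -1 50
python3 -m creep '{"linear":[[0,0,-0.06],[0,0,-0.14],[0,0,-0.22],[0,0,-0.28],[0,0,-0.28],[0,0,-0.28]],"turn":[[0,0,0],[0,0,0],[0,0,0],[0,0,0],[0,0,0],[0,0,0]]}'
```

```text
t: 17.92
ee_pos: [0.6527, -0.0716, 0.0673]
tool_rot: [0.259, 0.063, 0.964, -0.019]
ft_force: [-0.2, 0.3, -0.0]
opening: 0.653
grip_force: 0.0
t: 18.58
ee_pos: [0.6519, -0.0717, 0.0654]
tool_rot: [0.258, 0.064, 0.964, -0.019]
ft_force: [-5.7, 0.9, 7.5]
opening: 0.363
grip_force: 50.0
t: 19.08
ee_pos: [0.6304, -0.0687, 0.1004]
tool_rot: [0.258, 0.064, 0.964, -0.019]
ft_force: [0.1, 0.6, -4.5]
opening: 0.359
grip_force: 50.0
```

```bash
python3 -m creep '{"linear":[[0.1,0,-0.06],[0.25,0,-0.15],[0.42,0,-0.24],[0.58,0,-0.33],[0.58,0,-0.33],[0.58,0,-0.33]],"turn":[[0,0,0],[0,0,0],[0,0,0],[0,0,0],[0,0,0],[0,0,0]]}'
python3 -c "
from pl import *
plan(([.5,.04,.16],pose(0)),([.4425,.338,.16],pose(0)))"
```

```text
t: 19.58
ee_pos: [0.5299, -0.0552, 0.0987]
tool_rot: [0.257, 0.064, 0.964, -0.019]
ft_force: [1.3, -0.1, -4.7]
opening: 0.358
grip_force: 50.0
now [ 0.5299 -0.0552  0.0987] z [ 0.493 -0.069 -0.867] x [-0.86   0.113 -0.498]
-> [0.5  0.04 0.16] lin [ 0.04   0.601 -0.497] turn [-0.024  0.331 -0.082] rows 5.0
-> [0.4425 0.338  0.16  ] lin [0.192 0.993 0.   ] turn [0. 0. 0.] rows 4.0
-> [0.4425 0.338  0.16  ] lin [0.192 0.993 0.   ] turn [0. 0. 0.] rows 4.0
```

```bash
python3 -m creep '{"linear":[[0.01,0.12,-0.12],[0.02,0.3,-0.28],[0.03,0.45,-0.42],[0.04,0.6,-0.5],[0.04,0.6,-0.5],[0.04,0.6,-0.5],[0.04,0.6,-0.5]],"turn":[[-0.006,0.08,-0.02],[-0.012,0.16,-0.04],[-0.018,0.24,-0.06],[-0.024,0.331,-0.082],[-0.024,0.331,-0.082],[-0.024,0.331,-0.082],[-0.024,0.331,-0.082]]}'
python3 -m creep '{"linear":[[0.03,0.2,0],[0.09,0.45,0],[0.14,0.72,0],[0.19,0.99,0],[0.19,0.99,0]],"turn":[[0,0,0],[0,0,0],[0,0,0],[0,0,0],[0,0,0]]}'
python3 -m creep '{"linear":[[0.05,0.27,0],[0.1,0.54,0],[0.15,0.8,0],[0.19,0.95,0],[0.19,0.99,0],[0.19,0.99,0],[0.19,0.99,0]],"turn":[[0,0,0],[0,0,0],[0,0,0],[0,0,0],[0,0,0],[0,0,0],[0,0,0]]}'
python3 -c "
from pl import *
plan(([.4425,.338,.08],pose(0)))"
```

```text
t: 20.17
ee_pos: [0.5026, 0.0396, 0.1609]
tool_rot: [0.001, -0.0, 1.0, -0.0]
ft_force: [0.1, 0.2, -5.0]
opening: 0.365
grip_force: 50.0
t: 20.58
ee_pos: [0.4709, 0.1938, 0.1612]
tool_rot: [0.001, -0.002, 1.0, 0.002]
ft_force: [-0.3, 0.5, -3.9]
opening: 0.364
grip_force: 50.0
t: 21.17
ee_pos: [0.4445, 0.3355, 0.1611]
tool_rot: [0.001, 0.0, 1.0, -0.001]
ft_force: [-0.2, 0.4, -4.0]
opening: 0.363
grip_force: 50.0
now [0.4445 0.3355 0.1611] z [ 0.002 -0.001 -1.   ] x [-1.     0.    -0.002]
-> [0.4425 0.338  0.08  ] lin [0.015 0.017 0.541] turn [-0.001  0.002 -0.   ] rows 2.0
```

```bash
python3 -m creep '{"linear":[[0.012,0.014,0.15],[0.012,0.014,0.35],[0.012,0.014,0.5],[0.012,0.014,0.54],[0.012,0.014,0.54],[0.012,0.014,0.54]],"turn":[[0,0.001,0],[0,0.001,0],[0,0.001,0],[0,0.001,0],[0,0.001,0],[0,0.001,0]]}'
python3 -c "
from pl import *
plan(([.4425,.338,.013],pose(0)))"
```

```text
t: 21.67
ee_pos: [0.4435, 0.3377, 0.0815]
tool_rot: [0.001, 0.001, 1.0, -0.0]
ft_force: [0.5, 0.5, -3.2]
opening: 0.362
grip_force: 50.0
now [0.4435 0.3377 0.0815] z [ 0.001 -0.001 -1.   ] x [-1.     0.002 -0.001]
-> [0.4425 0.338  0.013 ] lin [0.007 0.002 0.456] turn [-0.     0.001 -0.001] rows 2.0
```

```bash
python3 -m creep '{"linear":[[0,0,0.1],[0,0,0.23],[0,0,0.34],[0,0,0.42],[0,0,0.46],[0,0,0.46],[0,0,0.46]],"turn":[[0,0,0],[0,0,0],[0,0,0],[0,0,0],[0,0,0],[0,0,0],[0,0,0]]}'
python3 -m creep '{"linear":[[0,0,0.007],[0,0,0.014],[0,0,0.014]],"turn":[[0,0,0],[0,0,0],[0,0,0]]}'
```

```text
t: 22.25
ee_pos: [0.4436, 0.3389, 0.0128]
tool_rot: [0.001, 0.0, 1.0, -0.0]
ft_force: [-1.3, -0.2, -3.3]
opening: 0.364
grip_force: 50.0
t: 22.5
ee_pos: [0.4438, 0.3392, 0.0109]
tool_rot: [0.001, 0.0, 1.0, 0.0]
ft_force: [0.9, -0.2, -0.8]
opening: 0.361
grip_force: 50.0
```

```bash
python3 -m creep '{"linear":[[0,0,0.006],[0,0,0.006]],"turn":[[0,0,0],[0,0,0]]}'
python3 -m creep '{"linear":[[0,0,0],[0,0,0],[0,0,0],[0,0,-0.1],[0,0,-0.3],[0,0,-0.55],[0,0,-0.8],[0,0,-1]],"turn":[[0,0,0],[0,0,0],[0,0,0],[0,0,0],[0,0,0],[0,0,0],[0,0,0],[0,0,0]]}' -0.06
python3 -m creep '{"linear":[[0,0,0],[0,0,0]],"turn":[[0,0,0],[0,0,0]]}'
python3 - <<'E'
from pl import *
p,d,c=grab("wrist","w6")
plan(([.5417,-.1466,.238],pose(-7.6,30)),([.5962,-.1539,.143],pose(-7.6,30)))
E
```

```text
t: 22.67
ee_pos: [0.4439, 0.3392, 0.0107]
tool_rot: [0.001, 0.0, 1.0, 0.0]
ft_force: [-1.6, -1.6, 6.9]
opening: 0.364
grip_force: 50.0
t: 23.33
ee_pos: [0.4431, 0.339, 0.1617]
tool_rot: [0.001, 0.0, 1.0, 0.0]
ft_force: [0.1, -0.6, 0.4]
opening: 0.467
grip_force: 0.0
t: 23.5
ee_pos: [0.4443, 0.3398, 0.1617]
tool_rot: [0.003, 0.0, 1.0, 0.001]
ft_force: [0.1, -1.1, -0.5]
opening: 0.471
grip_force: 0.0
now [0.4431 0.339  0.1593] z [ 0.002  0.    -1.   ] x [-1.     0.    -0.002]
-> [ 0.5417 -0.1466  0.238 ] lin [-0.165 -0.809 -0.131] turn [ 0.006 -0.083  0.021] rows 4.0
-> [ 0.5417 -0.1466  0.238 ] lin [-0.206 -0.804 -0.1  ] turn [ 0.006 -0.083  0.021] rows 4.0
-> [ 0.5417 -0.1466  0.238 ] lin [-0.242 -0.798 -0.063] turn [ 0.006 -0.083  0.021] rows 4.0
-> [ 0.5417 -0.1466  0.238 ] lin [-0.274 -0.79  -0.023] turn [ 0.006 -0.083  0.021] rows 4.0
-> [ 0.5962 -0.1539  0.143 ] lin [-0.001 -0.     0.732] turn [0. 0. 0.] rows 3.0
```

View pics/w6.png

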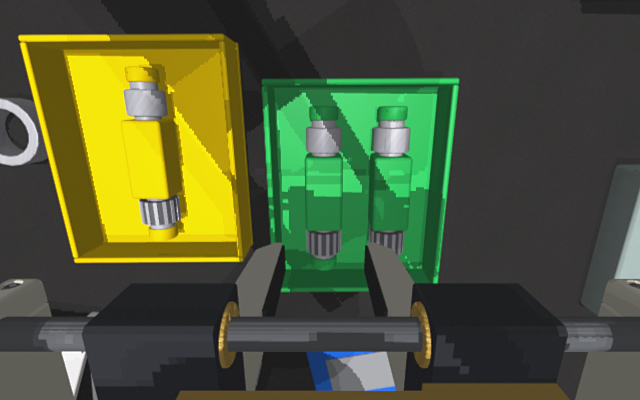

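The wrist view shows both green shafts flat and side by side at (323,190) and (390,190), and the yellow one flat in its bin at (152,150). Only red is left.

```bash
python3 -m creep '{"linear":[[-0.03,-0.15,-0.03],[-0.07,-0.35,-0.06],[-0.12,-0.58,-0.1],[-0.165,-0.809,-0.131]],"turn":[[0,-0.02,0.005],[0.003,-0.04,0.01],[0.006,-0.06,0.015],[0.006,-0.083,0.021]]}' 0.3
python3 -m creep '{"linear":[[-0.05,-0.2,-0.025],[-0.1,-0.4,-0.05],[-0.15,-0.6,-0.075],[-0.206,-0.804,-0.1]],"turn":[[0,-0.02,0.005],[0.003,-0.04,0.01],[0.006,-0.06,0.015],[0.006,-0.083,0.021]]}'
python3 -m creep '{"linear":[[-0.06,-0.2,-0.015],[-0.12,-0.4,-0.03],[-0.18,-0.6,-0.045],[-0.242,-0.798,-0.063]],"turn":[[0,-0.02,0.005],[0.003,-0.04,0.01],[0.006,-0.06,0.015],[0.006,-0.083,0.021]]}'
python3 -m creep '{"linear":[[-0.07,-0.2,-0.005],[-0.14,-0.4,-0.01],[-0.2,-0.6,-0.015],[-0.274,-0.79,-0.023],[-0.274,-0.79,-0.023],[-0.274,-0.79,-0.023]],"turn":[[0,-0.02,0.005],[0.003,-0.04,0.01],[0.006,-0.06,0.015],[0.006,-0.083,0.021],[0.006,-0.083,0.021],[0.006,-0.083,0.021]]}'
python3 -c "
from pl import *
plan(([.5962,-.1539,.143],pose(-7.6,30)));print(arm.state()['joint_pos'])"
```

```text
t: 23.88
ee_pos: [0.4664, 0.2159, 0.1762]
tool_rot: [0.064, 0.016, 0.998, -0.006]
ft_force: [0.6, -1.1, 1.0]
opening: 0.645
grip_force: 0.0
t: 24.22
ee_pos: [0.4909, 0.0946, 0.1961]
tool_rot: [0.129, 0.033, 0.991, -0.01]
ft_force: [-0.8, 0.3, 0.3]
opening: 0.653
grip_force: 0.0
t: 24.55
ee_pos: [0.5155, -0.0267, 0.2159]
tool_rot: [0.194, 0.049, 0.98, -0.015]
ft_force: [0.7, 0.5, -0.7]
opening: 0.65
grip_force: 0.0
t: 25.05
ee_pos: [0.5395, -0.1482, 0.2356]
tool_rot: [0.256, 0.067, 0.964, -0.019]
ft_force: [0.2, 0.3, 0.2]
opening: 0.646
grip_force: 0.0
now [ 0.5395 -0.1482  0.2356] z [ 0.491 -0.07  -0.868] x [-0.86   0.12  -0.496]
-> [ 0.5962 -0.1539  0.143 ] lin [-0.023  0.016  0.724] turn [-0.003 -0.003 -0.003] rows 3.0
[-0.46802073 -0.51148906  2.10966359  0.1837576   1.05425133 -1.95076606]
```

```bash
python3 -m creep '{"linear":[[-0.02,0.016,0.2],[-0.02,0.016,0.45],[-0.02,0.016,0.72],[-0.02,0.016,0.72],[-0.02,0.016,0.72],[-0.02,0.016,0.72]],"turn":[[-0.003,-0.003,-0.003],[-0.003,-0.003,-0.003],[-0.003,-0.003,-0.003],[-0.003,-0.003,-0.003],[-0.003,-0.003,-0.003],[-0.003,-0.003,-0.003]]}'
python3 - <<'E'
from pl import *
from m import mask
p,d,c=grab("wrist","w7"); P=cloud(d,c)
k=(mask(p,"red")>0)&(P[...,2]>.05)&(P[...,2]<.13)&(P[...,0]>.57)&(P[...,1]>-.22)
q=P[k]; print(k.sum(),q.mean(0).round(4),((q.max(0)+q.min(0))/2).round(4))
plan(([.6408,-.1598,.065],pose(-7.6,30)))
E
```

```text
t: 25.55
ee_pos: [0.597, -0.1511, 0.1458]
tool_rot: [0.26, 0.062, 0.964, -0.017]
ft_force: [0.0, 0.4, 0.8]
opening: 0.653
grip_force: 0.0
4511 [ 0.6279 -0.1589  0.0892] [ 0.6334 -0.1591  0.0868]
now [ 0.5979 -0.1518  0.1481] z [ 0.501 -0.066 -0.863] x [-0.856  0.109 -0.506]
-> [ 0.6408 -0.1598  0.065 ] lin [ 0.029 -0.015  0.625] turn [0.    0.004 0.003] rows 3.0
```

```bash
python3 -m creep '{"linear":[[0.02,-0.018,0.15],[0.02,-0.018,0.3],[0.02,-0.018,0.45],[0.02,-0.018,0.55],[0.02,-0.018,0.615],[0.02,-0.018,0.615],[0.02,-0.018,0.615]],"turn":[[0,0.002,0.002],[0,0.002,0.002],[0,0.002,0.002],[0,0.002,0.002],[0,0.002,0.002],[0,0.002,0.002],[0,0.002,0.002]]}'
python3 -m creep '{"linear":[[0,0,0],[0,0,0],[0,0,0],[0,0,0],[0,0,0],[0,0,0],[0,0,0],[0,0,0]],"turn":[[0,0,0],[0,0,0],[0,0,0],[0,0,0],[0,0,0],[0,0,0],[0,0,0],[0,0,0]]}' -1 50
python3 -m creep '{"linear":[[0,0,-0.06],[0,0,-0.14],[0,0,-0.22],[0,0,-0.28],[0,0,-0.28],[0,0,-0.28]],"turn":[[0,0,0],[0,0,0],[0,0,0],[0,0,0],[0,0,0],[0,0,0]]}'
python3 -m creep '{"linear":[[0.1,0,-0.06],[0.25,0,-0.15],[0.42,0,-0.24],[0.58,0,-0.33],[0.58,0,-0.33],[0.58,0,-0.33]],"turn":[[0,0,0],[0,0,0],[0,0,0],[0,0,0],[0,0,0],[0,0,0]]}'
python3 -c "
from pl import *
plan(([.5,-.2,.16],pose(0)),([.4443,-.3605,.15],pose(0)),([.4443,-.3605,.02],pose(0)))"
```

```text
t: 26.18
ee_pos: [0.6415, -0.1611, 0.0679]
tool_rot: [0.26, 0.063, 0.963, -0.017]
ft_force: [-0.2, -0.4, 0.1]
opening: 0.649
grip_force: 0.0
t: 26.85
ee_pos: [0.6406, -0.161, 0.0657]
tool_rot: [0.259, 0.064, 0.964, -0.017]
ft_force: [-6.6, 1.8, 7.8]
opening: 0.363
grip_force: 50.0
t: 27.35
ee_pos: [0.6194, -0.1582, 0.1013]
tool_rot: [0.259, 0.064, 0.964, -0.017]
ft_force: [0.2, 0.3, -2.6]
opening: 0.36
grip_force: 50.0
t: 27.85
ee_pos: [0.5188, -0.1446, 0.0992]
tool_rot: [0.258, 0.064, 0.964, -0.017]
ft_force: [0.4, -0.2, -3.3]
opening: 0.365
grip_force: 50.0
now [ 0.5188 -0.1446  0.0992] z [ 0.496 -0.066 -0.866] x [-0.858  0.115 -0.5  ]
-> [ 0.5  -0.2   0.16] lin [-0.137 -0.382 -0.389] turn [-0.022  0.333 -0.083] rows 5.0
-> [ 0.4443 -0.3605  0.15  ] lin [ 0.186 -0.535  0.033] turn [ 0. -0.  0.] rows 3.0
-> [ 0.4443 -0.3605  0.15  ] lin [ 0.186 -0.535  0.033] turn [ 0. -0.  0.] rows 3.0
-> [ 0.4443 -0.3605  0.02  ] lin [0.    0.    0.867] turn [0. 0. 0.] rows 4.0
```

```bash
python3 -m creep '{"linear":[[-0.03,-0.08,-0.1],[-0.07,-0.19,-0.22],[-0.1,-0.28,-0.32],[-0.137,-0.382,-0.389],[-0.137,-0.382,-0.389],[-0.137,-0.382,-0.389],[-0.137,-0.382,-0.389]],"turn":[[-0.006,0.08,-0.02],[-0.012,0.16,-0.04],[-0.018,0.24,-0.06],[-0.022,0.333,-0.083],[-0.022,0.333,-0.083],[-0.022,0.333,-0.083],[-0.022,0.333,-0.083]]}'
python3 -m creep '{"linear":[[0.04,-0.12,0],[0.1,-0.3,0.01],[0.186,-0.535,0.03],[0.186,-0.535,0.03]],"turn":[[0,0,0],[0,0,0],[0,0,0],[0,0,0]]}'
python3 -m creep '{"linear":[[0.06,-0.18,0.01],[0.12,-0.34,0.02],[0.17,-0.48,0.03],[0.186,-0.535,0.03],[0.186,-0.535,0.03],[0.186,-0.535,0.03]],"turn":[[0,0,0],[0,0,0],[0,0,0],[0,0,0],[0,0,0],[0,0,0]]}'
python3 -c "
from pl import *
plan(([.4443,-.3605,.016],pose(0)));print(arm.state()['joint_pos'])"
```

```text
t: 28.43
ee_pos: [0.5027, -0.2001, 0.1599]
tool_rot: [0.001, -0.001, 1.0, 0.0]
ft_force: [-0.8, 0.3, -3.4]
opening: 0.361
grip_force: 50.0
t: 28.77
ee_pos: [0.471, -0.2847, 0.1555]
tool_rot: [0.0, 0.001, 1.0, -0.001]
ft_force: [-0.5, 1.1, -2.9]
opening: 0.364
grip_force: 50.0
t: 29.27
ee_pos: [0.4456, -0.3601, 0.1518]
tool_rot: [0.001, -0.0, 1.0, 0.0]
ft_force: [0.4, 0.6, -3.0]
opening: 0.362
grip_force: 50.0
now [ 0.4456 -0.3601  0.1518] z [ 0.001  0.001 -1.   ] x [-1.    -0.    -0.001]
-> [ 0.4443 -0.3605  0.016 ] lin [ 0.01  -0.003  0.905] turn [0.    0.001 0.   ] rows 4.0
[-7.70123467e-01  9.74035037e-02  1.64687732e+00  1.45555937e-03
  1.39676369e+00 -2.34124839e+00]
```

```bash
python3 -m creep '{"linear":[[0,0,0.15],[0,0,0.35],[0,0,0.58],[0,0,0.75],[0,0,0.86],[0,0,0.905],[0,0,0.905],[0,0,0.905]],"turn":[[0,0,0],[0,0,0],[0,0,0],[0,0,0],[0,0,0],[0,0,0],[0,0,0],[0,0,0]]}'
python3 -m creep '{"linear":[[0,0,0.012],[0,0,0.024],[0,0,0.03],[0,0,0.03]],"turn":[[0,0,0],[0,0,0],[0,0,0],[0,0,0]]}'
```

```text
t: 29.93
ee_pos: [0.4466, -0.3603, 0.0173]
tool_rot: [0.001, -0.001, 1.0, -0.0]
ft_force: [0.3, -0.5, -2.6]
opening: 0.358
grip_force: 50.0
t: 30.27
ee_pos: [0.4462, -0.3611, 0.0126]
tool_rot: [0.001, -0.001, 1.0, -0.0]
ft_force: [-0.2, -0.9, -2.9]
opening: 0.364
grip_force: 50.0
```

```bash
python3 -m creep '{"linear":[[0,0,0.007],[0,0,0.013],[0,0,0.013]],"turn":[[0,0,0],[0,0,0],[0,0,0]]}'
```

```text
t: 30.52
ee_pos: [0.4461, -0.3611, 0.0106]
tool_rot: [0.001, -0.001, 1.0, -0.0]
ft_force: [-0.1, 1.3, 2.5]
opening: 0.365
grip_force: 50.0
```

Contact is felt, so I release, lift and check everything.

```bash
python3 -m creep '{"linear":[[0,0,0],[0,0,0],[0,0,0],[0,0,-0.1],[0,0,-0.3],[0,0,-0.55],[0,0,-0.8],[0,0,-1]],"turn":[[0,0,0],[0,0,0],[0,0,0],[0,0,0],[0,0,0],[0,0,0],[0,0,0],[0,0,0]]}' 0.1
python3 -m creep '{"linear":[[0.1,0,-0.2],[0.3,0,-0.4],[0.5,0,-0.5],[0.6,0,-0.6],[0.6,0,-0.6],[0.6,0,-0.6]],"turn":[[0,0,0],[0,0,0],[0,0,0],[0,0,0],[0,0,0],[0,0,0]]}'
python3 - <<'E'
from h import *
from m import mask
p,_,_=grab("wrist","w8"); q,d,c=grab("scene","s9"); t,d2,c2=grab("top","t9"); P=cloud(d2,c2)
for col,(x,y) in dict(red=(.444,-.361),yellow=(.411,.182),green=(.4425,.368)).items():
    k=(mask(t,col)>0)&(abs(P[...,0]-x)<.08)&(abs(P[...,1]-y)<.062)&(P[...,2]>.025)&(P[...,2]<.08); Q=P[k]; print(col,k.sum(),Q.mean(0).round(3) if len(Q) else "",np.percentile(Q[:,2],[5,50,95]).round(4) if len(Q) else "")
cv2.imwrite("pics/fin.png",np.vstack([cv2.resize(p[:,:,::-1],(480,300)),cv2.resize(q[80:320,60:560,::-1],(480,230))]))
cv2.imwrite("pics/fin2.png",cv2.resize(t[110:270,160:480,::-1],(800,400),interpolation=cv2.INTER_CUBIC))
E
```

```text
t: 31.18
ee_pos: [0.4462, -0.3612, 0.1631]
tool_rot: [0.001, -0.001, 1.0, -0.001]
ft_force: [0.5, -0.4, -0.4]
opening: 0.548
grip_force: 0.0
t: 31.68
ee_pos: [0.3558, -0.3617, 0.2513]
tool_rot: [0.002, 0.0, 1.0, -0.001]
ft_force: [-0.1, -0.1, -0.6]
opening: 0.547
grip_force: 0.0
red 151 [ 0.47  -0.36   0.037] [0.0285 0.0374 0.0438]
yellow 257 [0.414 0.18  0.037] [0.0293 0.0377 0.0437]
green 462 [0.442 0.369 0.038] [0.0299 0.0382 0.0443]
```

View pics/fin.png

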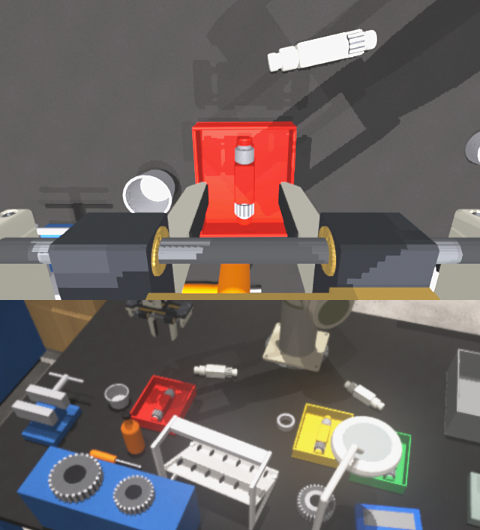

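View pics/fin2.png

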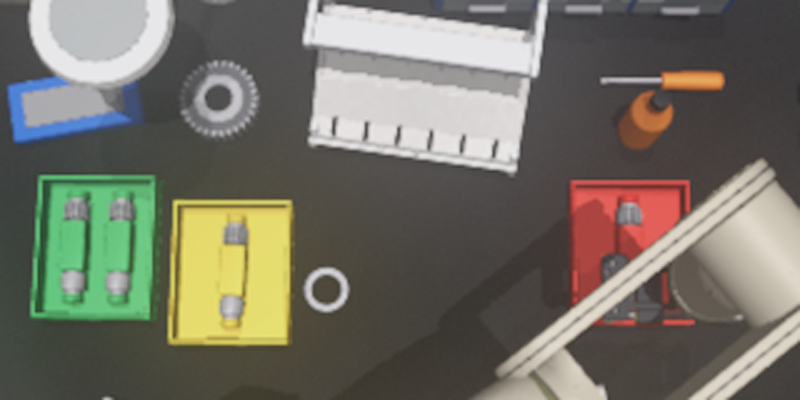

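The pictures show red flat in its bin (wrist crop (245,178)), yellow at (233,270), and the greens side by side at (75,247) and (120,247) in the top crop. Sleeve tops are at about z 0.038, the rack is empty, and the bystanders look undisturbed.

```bash
python3 -c "
from plant import arm
print(arm.hand_in())"
```

```text
the job is handed in; nothing more can be done
None
```

All four shafts were set down flat in the bins of their colours, with the two green ones side by side, and I handed the job in at about 32 s on the robot's clock; no verdict came back.

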